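# Hold the compost hatch open with its pull pin

## Task

Take the pull pin (steel foot, slim wooden grip) out of the wooden crate, leaving the other things in there undisturbed, and seat it foot down in the socket on the sprung cover of the compost caddy. Then pull the cover out with the pin, towards the caddy's front, until the pointer on the cover's left edge stands level with the upright fin of the clip on the caddy's side, and finish while holding it there by the pin: do not let go, as the spring would close the cover.

Things in the scene. Friction and masses are not known exactly. Their poses are not given: they have to be found in the camera images.
- pin_center (a point): pull pin, loose, 110 mm tall, standing upright in the crate at the start (in any of its six places); this point is on its axis 55 mm above the foot, z up along the axis. From the foot up: steel shank 26 mm diameter and 34 mm long with a chamfered end; steel collar 40 mm diameter, 6 mm thick; straight round wooden grip 24 mm diameter from 40 to 98 mm above the foot; wooden head 30 mm diameter at 98 to 110 mm. Take it by the straight grip
- socket (a point): centre of the mouth of the socket on the caddy's sliding cover: an upright round hole 29 mm wide and 36 mm deep in a dark steel block 50 x 50 mm, 38 mm tall; the mouth is at the block's top, about 106 mm above the worktop. Moves with the cover. Its axes are the caddy's: -x is the way the cover pulls out, y to the left. The fully seated pin rests with its collar on the block, its centre point 21 mm above this point
- pointer (a point): tip of the dark steel pointer that reaches from the sliding cover across the caddy's left guide rail, 76 mm above the worktop; moves with the cover; axes as the caddy's
- mark (a point): the mark: a clip fixed on the outside of the caddy's left wall, with an upright fin 4 mm thick, 30 mm tall; this point is in the fin's middle plane, at the pointer's height; axes as the caddy's. The cover is at the mark when the pointer tip has the same place as this point along the caddy's x (the pointer passes beside the fin and does not hit it)
- caddy: compost caddy, fixed low white box 260 x 160 x 72 mm (x, y, height); origin at the centre of its underside; its front (-x) faces the robot more or less; the cover slides out along its -x. The cover is a flat steel plate 200 x 136 mm on top between two guide rails, top face 68 mm above the worktop
- cover: the sliding cover itself with socket block and pointer; it slides 0.14 m out along the caddy's -x, from closed (start); the mark lies 0.06 to 0.102 m out. A spring closes it: about 2.5 N when closed, growing by 35 N/m to about 6 N at 0.10 m
- pin: the pull pin, about 0.15 kg, origin at the centre of its foot; it is held firmest against tilting when the fingers close along the direction of the pull (the caddy's x)
- crate: fixed low slatted wooden crate 180 x 280 x 55 mm (x, y, height), floor 7 mm thick, walls 7 mm; origin at the centre of its underside. It holds the pin and five other things in six places, two along its x (80 mm apart) by three along its y (92 mm apart)
- spice_a_at (a point): spice jar with red lid, 45 mm diameter, 106 mm tall; loose, in the crate, to be left there; point on its axis 30 mm above its underside
- spice_b_at (a point): another spice jar with red lid, 45 mm diameter, 106 mm tall; loose, in the crate, to be left there; point on its axis 30 mm above its underside
- garlic_at (a point): garlic bulb, 60 x 57 x 58 mm; loose, in the crate, to be left there; point on its axis 30 mm above its underside
- lemon_at (a point): lemon, 71 x 53 x 51 mm; loose, in the crate, to be left there; point on its axis 30 mm above its underside
- jar_at (a point): glass jar with white lid, 58 x 62 x 99 mm; loose, in the crate, to be left there; point on its axis 30 mm above its underside
Things that resemble listed ones, but are neither listed nor needed, are in the scene too. What is shaped like the pin but green is not meant.

How it is judged:
By the outcome, as a careful person would: the job done as asked, in the order asked, and still so for the second after the job is handed in, while the arm keeps its last pose, push and grip.
It also fails if it takes over 51 s, if anything falls off the work surface, if the arm or the gripper's body presses on something with over 40 N, if the wrist force passes 120 N, or if a joint passes its speed limit or range.

## Robot

A 6-joint arm with a two-finger parallel gripper is mounted at the origin on a cart in front of the work surface, level with it; the furniture and walls round the work are solid. World frame = base frame: x ahead of the robot, y to its left, z up, the work surface at z = 0. Lengths are in m, angles in degrees, forces in N, time in s.
With the tool pointing down it reaches from about 0.35 to 0.925 m from the base axis. Payload 6.4 kg.
Tool frame: the origin (TCP) lies on the front face of the gripper's body, between the roots of the fingers; the fingertips stand 97 mm ahead of it and the grasp point (between the pads) lies 78 mm ahead of it; z points along the fingers, y is the line along which they close (so a half turn about z gives the same grasp; the last joint's range is limited). The gripper opens to 94 mm and grips with 3 to 60 N. Pads are 16 mm wide; open, the fingers measure 119 mm over their backs; the gripper's body (75 mm by 177 mm) begins 78 mm behind the grasp point.
Start: joints at [-81.366, 14.043, 89.255, -0, 76.702, -9.975], TCP at [0.207, -0.616, 0.303] pointing down, gripper open.
Joint ranges: [-179.41, 179.41], [-58.25, 129.5], [7.25, 145.43], [-54.29, 234.29], [11.92, 165.04], [-157.13, 157.13]. Speed limits (degrees/s): [147.25, 147.25, 180, 180, 180, 180].

## Interface

Orientations are given as a 3x3 rotation matrix whose columns are the frame's x, y, z axes.
In Python, from cell import env gives the robot as it stands.
- The arm moves only by the tool carry_out, never from a script. Its argument "series" is a list that holds one entry, the list of rows, each a list of 7 numbers: the turn, a rotation vector about the world's x, y, z in degrees, then the shift along the world's x, y, z in m, then the opening, from -1 (shut) to 1 (fully open), so that 0 is half open. In form: [[[rx, ry, rz, dx, dy, dz, gripper], ...]]. A call has 1 to 20 rows; each row shifts and turns the commanded pose from where the row before left it; what a row does not reach is not made up. A row lasts 1/12 s, in which the tool goes at most 41.7 mm and 7.16 degrees, less where a joint would pass 70% of its speed; a pose out of reach is approached as far as the arm can. A call with a gripper value outside its range is refused whole. The fingers move at their own pace and stop on an object; "grip_force" is the grip in N (left out, the last holds). Time passes only in rows, so rows that do not move let the fingers close. It gives the time, the measured TCP pose, the force, the opening and the grip force at its end, in the units of the state.
- env.read_state(): the state, without advancing time (a new reading comes with each control period).
- env.capture(name): name is "scene" or "top" or "wrist"; returns a dict with "image" (420x560x3 uint8, red, green, blue), "fx", "fy", "cx", "cy" (pixels), "pose" (4x4, takes a point from camera to world coordinates). Camera axes: x right, y up, looking along -z (the intrinsics and any distortion apply to the point x, -y, -z); pixel columns grow to the right and rows downward; lengths in m; the calibration is good to about 2 mm. A picture is of the moment at which its call begins. There is no depth.
- env.close_job(): hands the job in; it is judged then, once.
Trained networks look in a picture, given as the dict that the camera call returned (one of the last four; its "shot" number tells which), for a name from the list of things; names that differ only in an ending like _2 or _b are one class to them, and where a whole thing is asked for, a point or a joint stands for the part that bears it (a point fixed in the world has none). Each returns a list of dicts, best first, with "score" (0 to 1); they miss things now and then, are a little off and sometimes report something else, mostly with a low value. They report only what shows in the picture. A call takes as long as a camera call. They do not tell look-alikes from the thing itself.
- env.boxes_of(picture, query): "bbox" ([left, top, right, bottom] in pixels, round what is visible of it).
- env.place_of(picture, query): "centre" ([column, row] in pixels: a listed point, or the origin of a listed thing).
The state is a dict: "clock": time; "joint_positions": joint angles; "dq": joint speeds; "tau": joint torques, N m; "ee_pos": TCP position; "orientation": TCP orientation; "contact_force": force on the tool from outside, world axes, zero at the start; "torque": the same for the moment, N m; "gripper_width": finger opening in m; "grip_force": force on a finger pad.
Only numpy, scipy, OpenCV 4.12 (cv2) and the standard library are available. Lean on these libraries where they do the work, as an engineer would, in place of code of your own. Each camera call takes 0.05 s, during which the arm holds its last target. There are 200 camera calls.

## Working session

There is one attempt and no reset: what is moved stays moved. The work goes in short steps, Python scripts to look and compute and a tool call to move; the robot and the scene stay as the last step left them, time stands still between calls to the robot, and variables do not carry over. Pictures are saved under pics/ and viewed, at most 10 in all, crops included, and the job is handed in when it is done.

Besides the shell and the picture viewer there is one more tool, called after "Call:" in YAML: its name, and indented under it one key for each argument. carry_out: Moves the arm, as the interface text tells. Its arguments: {"type":"object","properties":{"series":{"type":"array","items":{"type":"array","items":{"type":"array","items":{"type":"number"}}}},"grip_force":{"type":"number"}},"required":["series"]}

```bash
mkdir -p pics; ls; cat > h.py <<'E'
import numpy as np, cv2
from cell import env
def save(c,n,box=None,s=1):
    im=c["image"][:,:,::-1]
    if box: im=im[box[1]:box[3],box[0]:box[2]]
    cv2.imwrite("pics/"+n,cv2.resize(im,None,fx=s,fy=s,interpolation=cv2.INTER_CUBIC))
def ray(c,p):
    d=np.array([(p[0]-c["cx"])/c["fx"],-(p[1]-c["cy"])/c["fy"],-1]); P=np.array(c["pose"])
    return P[:3,3],P[:3,:3]@d
def onz(c,p,z):
    o,d=ray(c,p); return o+d*(z-o[2])/d[2]
def proj(c,X):
    P=np.array(c["pose"]); q=P[:3,:3].T@(np.array(X)-P[:3,3]); return [c["cx"]+c["fx"]*q[0]/-q[2], c["cy"]-c["fy"]*q[1]/-q[2]]
def tri(obs):
    A=np.zeros((3,3));b=np.zeros(3)
    for c,p in obs:
        o,d=ray(c,p); d=d/np.linalg.norm(d); M=np.eye(3)-np.outer(d,d); A+=M; b+=M@o
    return np.linalg.solve(A,b)
E
python3 - <<'E'
from h import *
np.set_printoptions(precision=4,suppress=True)
C={}
for n in("scene","top"):
    c=env.capture(n);C[n]=c
    print(n,[k for k in c if k!="image"],c["fx"],c["cx"],c["cy"],np.array(c["pose"]).round(3).tolist(), c.get("dist"))
    for q in("pin_center","socket","pointer","mark","caddy","crate","spice_a_at","garlic_at","lemon_at","jar_at"):
        print(q,[(np.round(r["centre"],1).tolist(),round(r["score"],2)) for r in env.place_of(c,q)][:4])
im=np.hstack([C["scene"]["image"],C["top"]["image"]])
cv2.imwrite("pics/a.png",C["scene"]["image"][:,:,::-1]);cv2.imwrite("pics/b.png",C["top"]["image"][:,:,::-1])
print(env.read_state())
E
```

```text
pics
scene ['fx', 'fy', 'cx', 'cy', 'pose', 'shot'] 500.1103674315526 268.42056776275587 207.25697810453926 [[-0.558, 0.352, -0.751, -0.422], [-0.829, -0.224, 0.511, 0.633], [0.012, 0.909, 0.418, 0.591], [0.0, 0.0, 0.0, 1.0]] None
pin_center [([175.3, 272.5], 0.97), ([258.4, 232.4], 0.92), ([238.8, 231.0], 0.29)]
socket []
pointer [([203.4, 238.5], 0.28)]
mark [([300.6, 193.5], 0.61)]
caddy [([322.0, 203.7], 0.64)]
crate [([244.3, 248.4], 0.95), ([240.0, 230.5], 0.34)]
spice_a_at [([220.3, 250.2], 0.84)]
garlic_at [([290.2, 228.0], 0.66)]
lemon_at [([205.1, 237.3], 0.52)]
jar_at [([237.9, 227.2], 0.85), ([300.3, 195.6], 0.43)]
top ['fx', 'fy', 'cx', 'cy', 'pose', 'shot'] 412.6884225456768 276.06667014061475 215.75892919366075 [[0.012, 0.989, -0.145, 0.338], [-1.0, 0.015, 0.019, 0.028], [0.021, 0.144, 0.989, 1.2], [0.0, 0.0, 0.0, 1.0]] None
pin_center [([246.0, 239.7], 0.67), ([165.7, 258.6], 0.49)]
socket [([353.5, 210.5], 0.75), ([319.8, 202.5], 0.64), ([333.6, 184.8], 0.26), ([248.0, 238.7], 0.18)]
pointer [([332.5, 184.3], 0.75)]
mark [([319.6, 204.4], 0.37)]
caddy [([360.2, 200.2], 0.98), ([318.0, 203.3], 0.33)]
crate [([249.0, 226.9], 0.8)]
spice_a_at [([218.7, 241.0], 0.84), ([248.6, 238.7], 0.41)]
garlic_at [([276.8, 239.1], 0.66), ([247.1, 240.4], 0.35)]
lemon_at [([216.2, 218.7], 0.9)]
jar_at [([247.9, 215.1], 0.96)]
{'clock': 1.1, 'joint_positions': array([-81.3666,  14.0409,  89.2565,   0.0014,  76.7027,  -9.9748]), 'dq': array([ 0.0364,  0.0042, -0.0191,  0.0058,  0.0106,  0.0048]), 'tau': array([  0.0007, -41.584 , -31.4877,   0.0685,   0.0289,   0.    ]), 'ee_pos': array([ 0.2074, -0.616 ,  0.3027]), 'orientation': array([[ 0.9477,  0.3191,  0.    ],
       [ 0.3191, -0.9477,  0.    ],
       [ 0.    ,  0.    , -1.    ]]), 'contact_force': array([-0.1428, -1.0309, -0.6132]), 'torque': array([-0.0149,  0.0002,  0.0166]), 'grip_force': 0.0, 'gripper_width': 0.09384900419468149}
```

View pics/a.png

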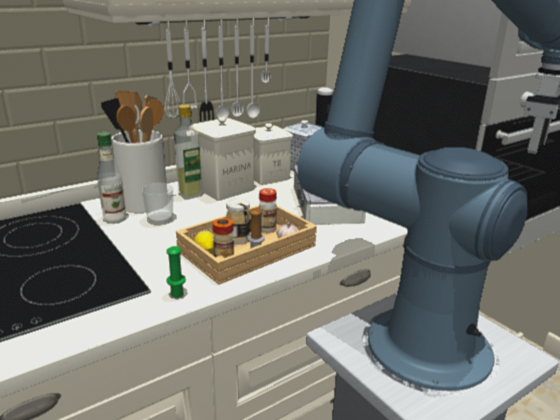

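View pics/b.png

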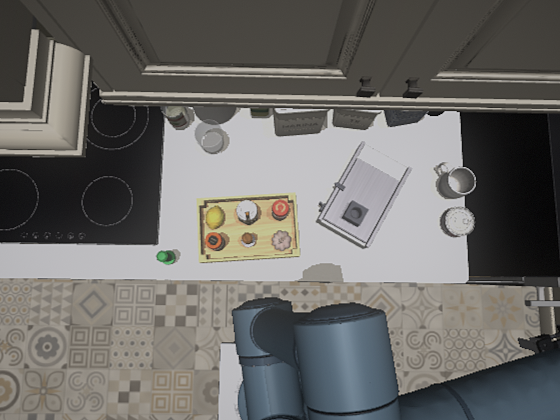

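Candidates for the pin: green look-alike at top (165,257) / scene (175,272); brown grip in the crate at top (247,239) / scene (257,225). The brown one, in the crate's middle place nearer the robot, is the one described. The cover's pointer is at top (339,186), the clip at (322,206), and the socket block at (354,212). I'll check with a crop.

```bash
python3 - <<'E'
from h import *
np.set_printoptions(precision=4,suppress=True)
s=env.capture("scene");t=env.capture("top")
a=cv2.resize(s["image"][170:290,160:330,::-1],(425,300),interpolation=2)
b=cv2.resize(t["image"][135:255,190:420,::-1],(575,300),interpolation=2)
b=cv2.resize(t["image"][130:255,300:420,::-1],(576,600),interpolation=2)
a2=cv2.resize(s["image"][195:255,220:300,::-1],(224,168),interpolation=2)
a3=cv2.resize(t["image"][185:265,190:300,::-1],(224,163),interpolation=2)
cv=np.zeros((600,800,3),np.uint8);cv[:,:576]=b;cv[:168,576:]=a2;cv[170:333,576:]=a3
cv2.imwrite("pics/c.png",cv)
print("pin tri",tri([(s,(258.4,228)),(t,(246.5,239.7))]), onz(t,(246.5,239.7),.062), onz(t,(247,239),.117))
print("crate",onz(t,(249,226.9),0))
for n,p,z in(("socket",(353.5,211),.106),("pointer",(333.6,184.8),.076),("mark",(319.8,203.5),.076)): print(n,onz(t,p,z))
for p in((362,142),(410,168),(368,247),(320,215)): print(onz(t,p,.072))
E
```

```text
pin tri [0.4329 0.083  0.0723] [0.4362 0.0868 0.062 ] [0.4333 0.0827 0.117 ]
crate [0.4791 0.0835 0.    ]
socket [ 0.5138 -0.2017  0.106 ]
pointer [ 0.5919 -0.1533  0.076 ]
mark [ 0.5383 -0.1145  0.076 ]
[ 0.7188 -0.2361  0.072 ]
[ 0.645  -0.3712  0.072 ]
[ 0.4199 -0.2472  0.072 ]
[ 0.5067 -0.1155  0.072 ]
```

View pics/c.png

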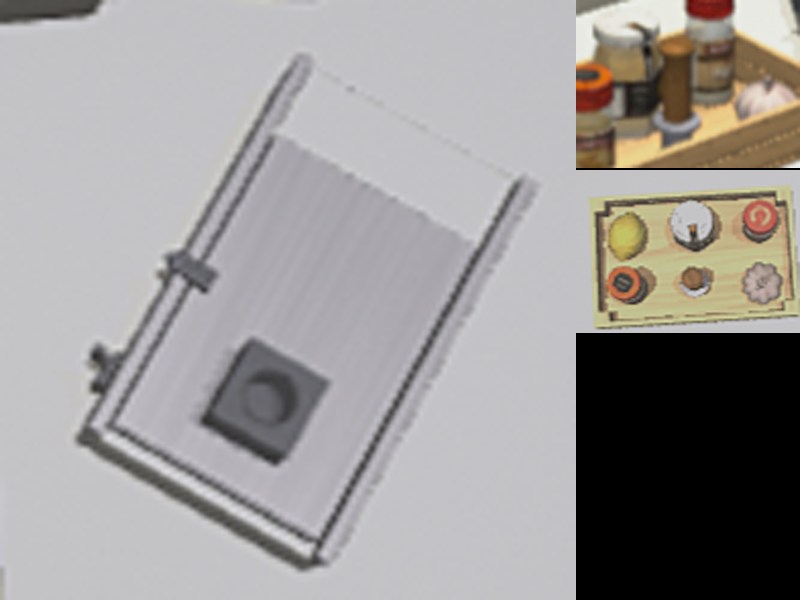

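The crop confirms it: a brown grip on a steel collar and shank at top (247,239). The pointer lies across the left rail at about (335,185), and the clip with fin is outside the left wall at about (321,207). I'll go above the pin, with the tool yaw already along the caddy's x (about -29°).

Call:
carry_out:
  series:
    - [[0,0,2.1,0.0114,0.035,0,0.2],[0,0,2.1,0.0114,0.035,0,0.2],[0,0,2.1,0.0114,0.035,0,0.2],[0,0,2.1,0.0114,0.035,0,0.2],[0,0,2.1,0.0114,0.035,0,0.2],[0,0,2.1,0.0114,0.035,0,0.2],[0,0,2.1,0.0114,0.035,0,0.2],[0,0,2.1,0.0114,0.035,0,0.2],[0,0,2.1,0.0114,0.035,0,0.2],[0,0,2.1,0.0114,0.035,0,0.2],[0,0,2.1,0.0114,0.035,0,0.2],[0,0,2.1,0.0114,0.035,0,0.2],[0,0,2.1,0.0114,0.035,0,0.2],[0,0,2.1,0.0114,0.035,0,0.2],[0,0,2.1,0.0114,0.035,0,0.2],[0,0,2.1,0.0114,0.035,0,0.2],[0,0,2.1,0.0114,0.035,0,0.2],[0,0,2.1,0.0114,0.035,0,0.2],[0,0,2.1,0.0114,0.034,0,0.2],[0,0,2.1,0.0114,0.034,0,0.2]]

```text
clock: 2.87
ee_pos: [0.4356, 0.084, 0.303]
orientation: [[0.489, 0.872, 0.001], [0.872, -0.489, -0.0], [0.0, 0.001, -1.0]]
contact_force: [0.1, -1.0, -0.8]
gripper_width: 0.0563
grip_force: 0.0
```

Call:
carry_out:
  series:
    - [[0,0,0,0,0,0,0.2],[0,0,0,0,0,0,0.2],[0,0,0,0,0,0,0.2]]

```text
clock: 3.12
ee_pos: [0.4353, 0.0817, 0.3026]
orientation: [[0.491, 0.871, -0.0], [0.871, -0.491, -0.0], [-0.0, -0.0, -1.0]]
contact_force: [-0.6, 0.4, -0.3]
gripper_width: 0.0562
grip_force: 0.0
```

```bash
python3 - <<'E'
from h import *
np.set_printoptions(precision=4,suppress=True)
w=env.capture("wrist");save(w,"d.png")
st=env.read_state();print(st["ee_pos"],st["orientation"],st["gripper_width"],st["joint_positions"],np.array(w["pose"]))
for r in env.place_of(w,"pin_center"): print(r, onz(w,r["centre"],.062))
for r in env.boxes_of(w,"pin"): print(r)
E
```

```text
[0.4353 0.0812 0.3026] [[ 0.492   0.8706 -0.0001]
 [ 0.8706 -0.492  -0.0003]
 [-0.0003  0.0001 -1.    ]] 0.05653264369727853 [ -4.1604 -15.3188 118.3702  -0.018   76.953   25.3146] [[ 0.8711  0.4717  0.1366  0.4756]
 [-0.4911  0.837   0.2414  0.1522]
 [-0.0005 -0.2774  0.9607  0.3849]
 [ 0.      0.      0.      1.    ]]
{'centre': [121.9, 20.5], 'score': 0.68} [0.3886 0.3035 0.062 ]
{'centre': [282.9, 194.7], 'score': 0.65} [0.4377 0.0832 0.062 ]
{'bbox': [267.7, 172.9, 301.0, 224.0], 'score': 0.71}
{'bbox': [70.7, 1.6, 154.7, 50.9], 'score': 0.58}
```

View pics/d.png

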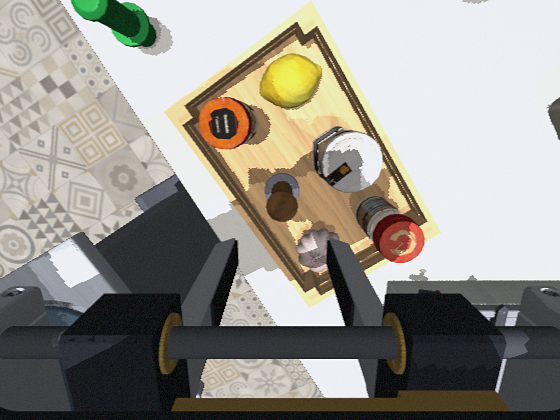

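The wrist view shows the pin upright: head at (283,207), collar at (282,184), central between the fingers in column. The jars are well clear.

```bash
python3 - <<'E'
from h import *
w=env.capture("wrist");
print(onz(w,(283,208),.117),onz(w,(282,184.5),.045))
for r in env.place_of(w,"pin_center"): print(r["score"], onz(w,r["centre"],.062))
E
```

```text
[0.43821555 0.08315375 0.117     ] [0.44083136 0.08961593 0.045     ]
0.98 [0.43794185 0.08385921 0.062     ]
0.88 [0.38865073 0.30257814 0.062     ]
```

Call:
carry_out:
  series:
    - [[0,0,0,0.0027,0.003,0,0.2],[0,0,0,0,0,-0.02,0.2],[0,0,0,0,0,-0.02,0.2],[0,0,0,0,0,-0.02,0.2],[0,0,0,0,0,-0.02,0.2],[0,0,0,0,0,-0.02,0.2],[0,0,0,0,0,-0.02,0.2],[0,0,0,0,0,-0.012,0.2],[0,0,0,0,0,-0.012,0.2],[0,0,0,0,0,0,0.2],[0,0,0,0,0,0,-0.1],[0,0,0,0,0,0,-0.3],[0,0,0,0,0,0,-0.5],[0,0,0,0,0,0,-1],[0,0,0,0,0,0,-1],[0,0,0,0,0,0,-1],[0,0,0,0,0,0,-1],[0,0,0,0,0,0,-1]]
  grip_force: 45

```text
clock: 4.87
ee_pos: [0.4387, 0.085, 0.1594]
orientation: [[0.491, 0.871, 0.001], [0.871, -0.491, -0.0], [0.001, 0.001, -1.0]]
contact_force: [-1.3, -1.0, 5.4]
gripper_width: 0.0279
grip_force: 45.0
```

Call:
carry_out:
  series:
    - [[0,0,0,0,0,0.004,-1],[0,0,0,0,0,0.01,-1],[0,0,0,0,0,0.018,-1],[0,0,0,0,0,0.02,-1],[0,0,0,0,0,0.02,-1],[0,0,0,0,0,0.02,-1],[0,0,0,0,0,0.02,-1],[0,0,0,0,0,0.02,-1],[0,0,0,0,0,0.02,-1],[0,0,0,0,0,0.01,-1],[0,0,0,0,0,0,-1],[0,0,0,0,0,0,-1]]

```text
clock: 5.87
ee_pos: [0.4379, 0.085, 0.3204]
orientation: [[0.491, 0.871, -0.0], [0.871, -0.491, -0.0], [-0.0, -0.0, -1.0]]
contact_force: [-0.8, -0.1, -1.5]
gripper_width: 0.0275
grip_force: 45.0
```

```bash
python3 - <<'E'
from h import *
np.set_printoptions(precision=4,suppress=True)
w=env.capture("wrist");s=env.capture("scene")
a=w["image"][60:420,120:440,::-1]; b=cv2.resize(s["image"][130:260,180:340,::-1],(480,390),interpolation=2)
cv=np.zeros((390,800,3),np.uint8);cv[:360,:320]=a;cv[:,320:]=b;cv2.imwrite("pics/e.png",cv)
st=env.read_state();print(st["ee_pos"],st["gripper_width"],st["contact_force"],st["torque"])
for c in(w,s):
  for r in env.place_of(c,"pin_center")[:3]: print(r)
# expected image of pin if axis = tool axis
for h in(0,55,110): print(h,proj(w,st["ee_pos"]-[0,0,.1524+(.055-.11+.055-h*.001)*1]),proj(s,st["ee_pos"]-[0,0,.1524-h*.001]))
E
```

```text
[0.4374 0.085  0.3191] 0.027166098699245956 [-0.6258  0.0756 -1.8286] [-0.0141 -0.0061  0.0096]
{'centre': [283.5, 253.3], 'score': 0.7}
{'centre': [132.5, 24.6], 'score': 0.7}
{'centre': [434.4, 295.2], 'score': 0.69}
{'centre': [254.1, 165.3], 'score': 0.65}
{'centre': [172.5, 272.0], 'score': 0.56}
0 [np.float64(280.9541891151688), np.float64(223.19530572103378)] [np.float64(254.82789114305086), np.float64(189.12690108734876)]
55 [np.float64(280.658215351688), np.float64(251.03449959799417)] [np.float64(254.8352920469798), np.float64(165.60672727754257)]
110 [np.float64(280.14460944199413), np.float64(299.3441008550927)] [np.float64(254.84301455904387), np.float64(141.06447841975177)]
```

View pics/e.png

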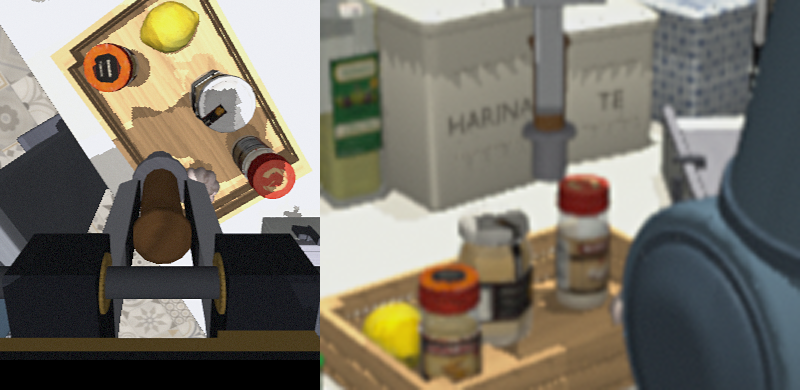

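The pin is lifted, upright and coaxial with the tool (the scene crop shows the shank straight below the fingers), and the other things are undisturbed. Next I go beside the socket for a look.

Call:
carry_out:
  series:
    - [[0,0,0,0.001,-0.015,0,-1],[0,0,0,0.0023,-0.0312,0,-1],[0,0,0,0.0023,-0.0312,0,-1],[0,0,0,0.0023,-0.0312,0,-1],[0,0,0,0.0023,-0.0312,0,-1],[0,0,0,0.0023,-0.0312,0,-1],[0,0,0,0.0023,-0.0312,0,-1],[0,0,0,0.0023,-0.0312,0,-1],[0,0,0,0.0023,-0.0312,0,-1],[0,0,0,0.0023,-0.0312,0,-1],[0,0,0,0.0023,-0.0312,0,-1],[0,0,0,0.0023,-0.0312,0,-1],[0,0,0,0.001,-0.016,0,-1],[0,0,0,0,0,0,-1],[0,0,0,0,0,0,-1],[0,0,0,0,0,0,-1]]

```text
clock: 7.4
ee_pos: [0.4654, -0.2881, 0.32]
orientation: [[0.49, 0.872, -0.001], [0.872, -0.49, 0.001], [0.001, -0.001, -1.0]]
contact_force: [0.4, 0.3, -0.8]
gripper_width: 0.0273
grip_force: 45.0
```

```bash
python3 - <<'E'
from h import *
np.set_printoptions(precision=4,suppress=True)
w=env.capture("wrist");t=env.capture("top")
cv2.imwrite("pics/f.png",w["image"][:,:,::-1])
np.savez("w1.npz",**{k:np.array(v) for k,v in w.items()})
st=env.read_state();print(st["ee_pos"],st["orientation"],st["contact_force"])
for c in(w,t):
  for q,z in(("socket",.106),("pointer",.076),("mark",.076),("caddy",0),("pin_center",.22)):
    for r in env.place_of(c,q)[:3]: print(q,np.round(r["centre"],1),round(r["score"],2),onz(c,r["centre"],z))
print(proj(w,st["ee_pos"]-[0,0,.1524]))
E
```

```text
[ 0.4655 -0.2878  0.3205] [[ 0.4894  0.8721 -0.0003]
 [ 0.8721 -0.4894  0.0005]
 [ 0.0003 -0.0005 -1.    ]] [ 0.4331 -0.3567 -0.8507]
socket [282.6 104.5] 0.61 [ 0.5124 -0.2058  0.106 ]
pointer [333.   10.8] 0.68 [ 0.5952 -0.155   0.076 ]
mark [258.8   8.1] 0.71 [ 0.5356 -0.1189  0.076 ]
caddy [335.8 111.5] 0.87 [ 0.569  -0.2417  0.    ]
pin_center [280.5 254.5] 0.72 [ 0.4632 -0.2904  0.22  ]
socket [355.3 212.2] 0.73 [ 0.5106 -0.2065  0.106 ]
socket [359.4 199.9] 0.53 [ 0.5445 -0.2181  0.106 ]
pointer [329.7 183.8] 0.72 [ 0.5946 -0.1424  0.076 ]
mark [355.1 211.5] 0.73 [ 0.5173 -0.2124  0.076 ]
caddy [360.7 201.2] 0.6 [ 0.5607 -0.2458  0.    ]
pin_center [360.6 199.5] 0.69 [ 0.524  -0.1954  0.22  ]
pin_center [166.  260.1] 0.64 [0.3719 0.2664 0.22  ]
[np.float64(281.801343411059), np.float64(223.52575832822043)]
```

View pics/f.png

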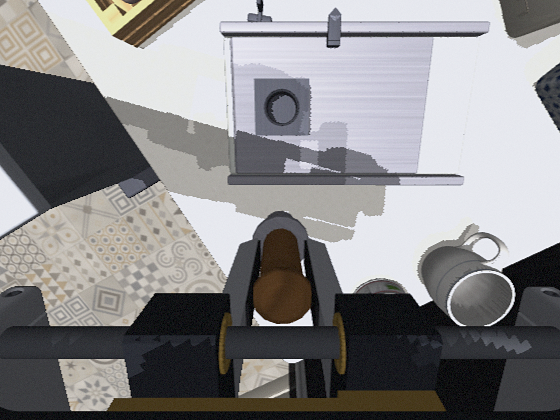

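The wrist view shows the block with its mouth at about (282,107), pointer tip at (334,10), and clip near (260,10). The caddy's x runs along the image rows, so the yaw matches the tool. I'll zoom in on these details.

```bash
python3 - <<'E'
from h import *
w=dict(np.load("w1.npz"));im=w["image"]
a=cv2.resize(im[0:60,235:355,::-1],(800,400),interpolation=2)
b=cv2.resize(im[70:140,245:320,::-1],None,fx=2.6,fy=2.6,interpolation=2)
cv=np.zeros((590,800,3),np.uint8);cv[:400]=a;cv[405:405+b.shape[0],:b.shape[1]]=b
cv2.imwrite("pics/g.png",cv)
g=cv2.cvtColor(im,cv2.COLOR_RGB2GRAY)[70:140,245:320]
c=cv2.HoughCircles(cv2.resize(g,None,fx=4,fy=4,interpolation=2),cv2.HOUGH_GRADIENT,1,40,param1=80,param2=15,minRadius=45,maxRadius=90)
if c is not None:
  for x,y,r in c[0][:4]: p=(245+x/4,70+y/4); print(p,r/4,onz(w,p,.106))
E
```

```text
(np.float32(281.625), np.float32(106.375)) 17.625 [ 0.51078624 -0.20676989  0.106     ]
```

View pics/g.png

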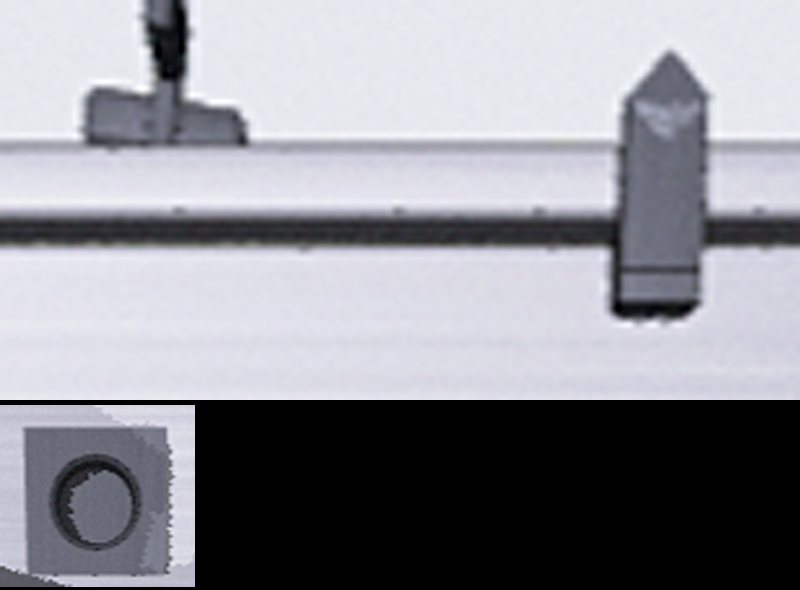

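Pointer tip, fin and mouth are clearly located; socket at about (0.511, -0.2065). I'll move above it, with the foot just over the mouth, and check.

Call:
carry_out:
  series:
    - [[0,0,0,0.0065,0.0116,0,-1],[0,0,0,0.013,0.0232,0,-1],[0,0,0,0.013,0.0232,0,-1],[0,0,0,0.013,0.0233,0,-1],[0,0,0,0,0,-0.018,-1],[0,0,0,0,0,-0.018,-1],[0,0,0,0,0,-0.015,-1],[0,0,0,0,0,0,-1],[0,0,0,0,0,0,-1],[0,0,0,0,0,0,-1]]

```text
clock: 8.83
ee_pos: [0.5115, -0.2079, 0.2708]
orientation: [[0.491, 0.871, 0.001], [0.871, -0.491, -0.001], [0.0, 0.002, -1.0]]
contact_force: [0.4, -0.4, -1.1]
gripper_width: 0.0275
grip_force: 45.0
```

```bash
python3 - <<'E'
from h import *
np.set_printoptions(precision=4,suppress=True)
w=env.capture("wrist");s=env.capture("scene")
np.savez("w2.npz",**{k:np.array(v) for k,v in w.items()})
st=env.read_state();print(st["ee_pos"],st["orientation"][:,1],st["contact_force"])
for q,z in(("socket",.106),("pointer",.076),("mark",.076)):
    for r in env.place_of(w,q)[:3]: print(q,np.round(r["centre"],1),round(r["score"],2),onz(w,r["centre"],z))
S=np.array([.511,-.2065,.106]);u=np.array([.872,-.489,0]);v=np.array([.489,.872,0])
corn=[S+a*.025*u+b*.025*v for a,b in((-1,1),(1,1),(1,-1),(-1,-1))]
im=w["image"][:,:,::-1].copy()
cv2.polylines(im,[np.round([proj(w,c) for c in corn]).astype(int)],True,(0,255,0))
f=proj(w,st["ee_pos"]-[0,0,.1524]);print("foot",f)
print(np.round([proj(w,c) for c in corn],1))
a=cv2.resize(im[60:360,160:420],(676,600)[:2] if 0 else (520,600),interpolation=2)
b=cv2.resize(s["image"][150:240,260:340,::-1],(280,315),interpolation=2)
cv=np.zeros((600,800,3),np.uint8);cv[:,:520]=a;cv[:315,520:]=b
cv2.imwrite("pics/i.png",cv)
E
```

```text
[ 0.5115 -0.2082  0.2712] [ 0.8712 -0.4909  0.0025] [-0.1675  1.1428 -0.1443]
socket [280.4 216.9] 0.88 [ 0.5117 -0.2061  0.106 ]
pointer [333.7 111.1] 0.79 [ 0.5945 -0.1533  0.076 ]
pointer [177.    4.1] 0.68 [ 0.5226 -0.0199  0.076 ]
mark [254.4 109.6] 0.65 [ 0.5352 -0.1185  0.076 ]
foot [np.float64(281.48447148386725), np.float64(223.96890238884333)]
[[249.7 189.1]
 [310.  188.9]
 [308.7 244.8]
 [251.5 245. ]]
```

View pics/i.png

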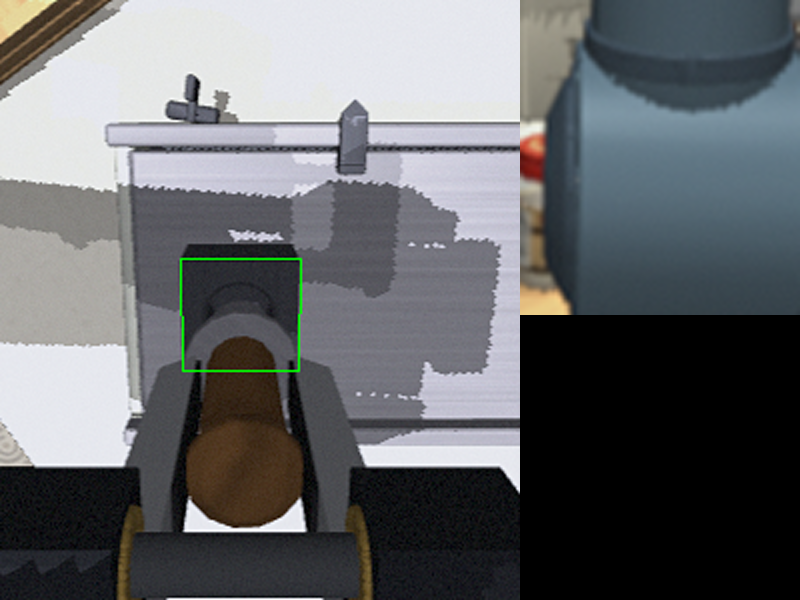

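The overlay sits on the block and the pin is over the mouth, with y about 1.4 mm short. I correct that and go down gently.

Call:
carry_out:
  series:
    - [[0,0,0,0,0.0014,0,-1],[0,0,0,0,0,-0.004,-1],[0,0,0,0,0,-0.004,-1],[0,0,0,0,0,-0.003,-1],[0,0,0,0,0,-0.003,-1],[0,0,0,0,0,-0.003,-1],[0,0,0,0,0,-0.003,-1],[0,0,0,0,0,0,-1],[0,0,0,0,0,0,-1]]

```text
clock: 9.83
ee_pos: [0.5109, -0.2065, 0.2494]
orientation: [[0.491, 0.871, -0.0], [0.871, -0.491, 0.0], [0.0, -0.0, -1.0]]
contact_force: [0.6, 0.2, -1.0]
gripper_width: 0.0276
grip_force: 45.0
```

Call:
carry_out:
  series:
    - [[0,0,0,0,0,-0.003,-1],[0,0,0,0,0,-0.003,-1],[0,0,0,0,0,-0.003,-1],[0,0,0,0,0,-0.003,-1],[0,0,0,0,0,-0.003,-1],[0,0,0,0,0,-0.003,-1],[0,0,0,0,0,0,-1],[0,0,0,0,0,0,-1]]

```text
clock: 10.5
ee_pos: [0.5109, -0.2065, 0.2314]
orientation: [[0.491, 0.871, -0.0], [0.871, -0.491, 0.0], [0.0, -0.001, -1.0]]
contact_force: [0.4, 0.2, -1.0]
gripper_width: 0.0274
grip_force: 45.0
```

Call:
carry_out:
  series:
    - [[0,0,0,0,0,-0.002,-1],[0,0,0,0,0,-0.002,-1],[0,0,0,0,0,-0.001,-1],[0,0,0,0,0,-0.001,-1],[0,0,0,0,0,-0.001,-1],[0,0,0,0,0,0,-1],[0,0,0,0,0,0,-1]]

```text
clock: 11.08
ee_pos: [0.511, -0.2066, 0.2247]
orientation: [[0.491, 0.871, 0.0], [0.871, -0.491, -0.0], [0.0, 0.0, -1.0]]
contact_force: [0.4, 0.0, -0.4]
gripper_width: 0.0272
grip_force: 45.0
```

Call:
carry_out:
  series:
    - [[0,0,0,0,0,-0.001,-1],[0,0,0,0,0,-0.001,-1],[0,0,0,0,0,0,-1]]

```text
clock: 11.33
ee_pos: [0.5114, -0.2067, 0.2246]
orientation: [[0.491, 0.871, 0.001], [0.871, -0.491, -0.0], [-0.0, 0.001, -1.0]]
contact_force: [-3.8, 2.8, 9.3]
gripper_width: 0.0276
grip_force: 45.0
```

Seated: contact of about 9 N at the expected height. Now I pull 50 mm, then measure again.

Call:
carry_out:
  series:
    - [[0,0,0,-0.0022,0.0012,0.0005,-1],[0,0,0,-0.0044,0.0025,0,-1],[0,0,0,-0.0044,0.0025,0,-1],[0,0,0,-0.0044,0.0025,0,-1],[0,0,0,-0.0044,0.0025,0,-1],[0,0,0,-0.0044,0.0025,0,-1],[0,0,0,-0.0044,0.0025,0,-1],[0,0,0,-0.0044,0.0025,0,-1],[0,0,0,-0.0044,0.0024,0,-1],[0,0,0,-0.0044,0.0024,0,-1],[0,0,0,-0.0018,0.0011,0,-1],[0,0,0,0,0,0,-1],[0,0,0,0,0,0,-1],[0,0,0,0,0,0,-1]]
  grip_force: 58

```text
clock: 12.5
ee_pos: [0.4678, -0.1822, 0.2243]
orientation: [[0.491, 0.871, 0.003], [0.871, -0.491, -0.002], [-0.0, 0.003, -1.0]]
contact_force: [3.1, -0.8, 5.3]
gripper_width: 0.0275
grip_force: 58.0
```

```bash
cat > m.py <<'E'
from h import *
import sys
np.set_printoptions(precision=4,suppress=True)
w=env.capture("wrist");t=env.capture("top")
np.savez(sys.argv[1]+".npz",**{k:np.array(v) for k,v in w.items()})
st=env.read_state();print(st["ee_pos"],st["orientation"][:,1],st["contact_force"])
for c in(w,t):
  R={}
  for q,z in(("socket",.106),("pointer",.076),("mark",.076)):
    for r in env.place_of(c,q)[:2]:
      p=onz(c,r["centre"],z);R.setdefault(q,p);print(q,np.round(r["centre"],1),round(r["score"],2),p,"xc",p@[.8715,-.4904,0])
p=np.round(proj(w,[.536,-.1185,.076])).astype(int);a,b=max(p[0]-50,0),max(p[1]-45,0)
im=w["image"][b:b+90,a:a+120,::-1];print("crop origin",a,b)
cv2.imwrite("pics/"+sys.argv[1]+".png",cv2.resize(im,None,fx=6.5,fy=6.5,interpolation=2))
E
python3 m.py k
```

```text
[ 0.4678 -0.1823  0.2243] [ 0.8713 -0.4908  0.0033] [ 4.0226 -1.5674  6.005 ]
mark [319.  109.8] 0.86 [ 0.535  -0.1191  0.076 ] xc 0.5246800086006533
mark [323.6 205.4] 0.42 [ 0.5331 -0.125   0.076 ] xc 0.5259218226131692
crop origin 270 63
```

View pics/k.png

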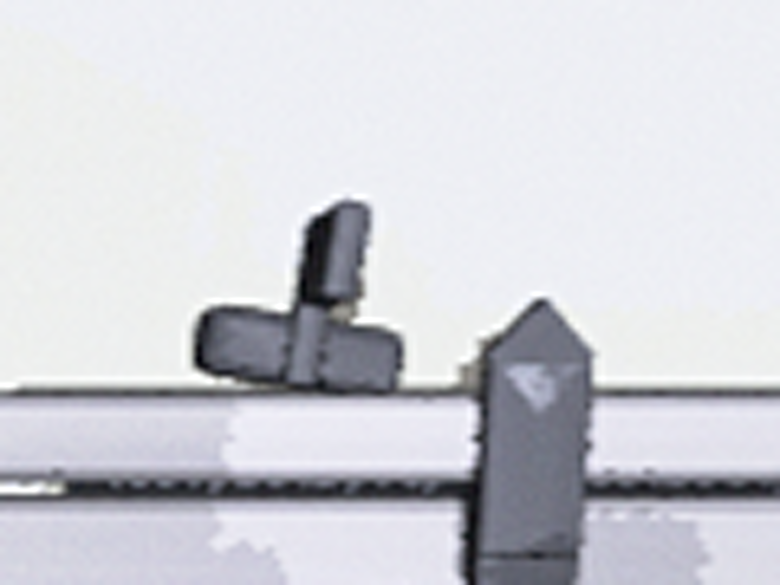

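The pointer tip is at crop (542,300), i.e. pixel (353.4,109). The fin is at crop cols 305-350, leaning by perspective. I'll work out both at equal height using the two views.

```bash
python3 - <<'E'
from h import *
np.set_printoptions(precision=4,suppress=True)
w1=dict(np.load("w1.npz"));w2=dict(np.load("w2.npz"));k=dict(np.load("k.npz"))
e=np.array([.8715,-.4904,0])
for n,p1,pk in(("fintop",(259,2.5),(323.1,107.5)),("strip",(260.2,16),(316.9,117))):
    X=tri([(w1,p1),(k,pk)]);print(n,X,X@e)
for c,p in((w1,(335.5,7.5)),(w2,(337.5,110)),(k,(353.4,109.2))): print("ptr",onz(c,p,.076)@e)
a=cv2.resize(w2["image"][85:135,225:350,::-1],None,fx=6.4,fy=6.4,interpolation=2);cv2.imwrite("pics/l.png",a)
E
```

```text
fintop [ 0.5368 -0.1188  0.0879] 0.5261000913474436
strip [ 0.5331 -0.1231  0.0685] 0.5249873763556557
ptr 0.5969604914500146
ptr 0.5964939444121727
ptr 0.5494645389302124
```

View pics/l.png

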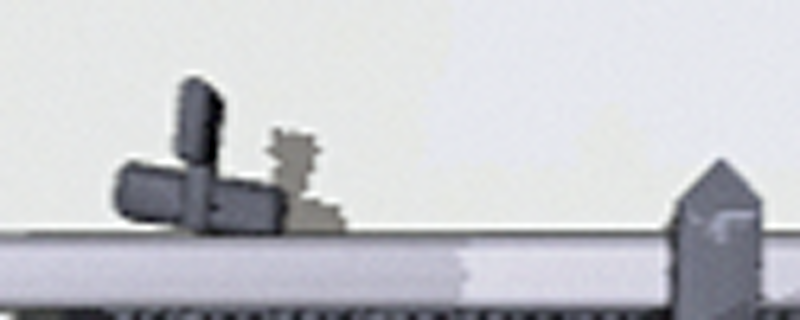

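View budget is used up, so I finish numerically. The fin is at x_c ≈ 0.5255 and the pointer at 0.5495, leaving about 24 mm. Pull 20 mm first, then measure.

Call:
carry_out:
  series:
    - [[0,0,0,-0.0022,0.0012,0,-1],[0,0,0,-0.0035,0.002,0,-1],[0,0,0,-0.0035,0.002,0,-1],[0,0,0,-0.0035,0.002,0,-1],[0,0,0,-0.0035,0.0019,0,-1],[0,0,0,-0.0012,0.0007,0,-1],[0,0,0,0,0,0,-1],[0,0,0,0,0,0,-1],[0,0,0,0,0,0,-1]]

```text
clock: 13.65
ee_pos: [0.4505, -0.1725, 0.2243]
orientation: [[0.491, 0.871, 0.003], [0.871, -0.491, -0.002], [-0.0, 0.004, -1.0]]
contact_force: [4.0, -2.2, 5.8]
gripper_width: 0.0273
grip_force: 58.0
```

```bash
cat > n.py <<'E'
from h import *
import sys
np.set_printoptions(precision=4,suppress=True,linewidth=200)
e=np.array([.8715,-.4904,0])
def runs(c,P0):
    g=cv2.cvtColor(c["image"],cv2.COLOR_RGB2GRAY); p=np.round(proj(c,P0)).astype(int)
    for r in range(p[1]-18,p[1]+16,2):
        x0=max(p[0]-35,0); d=(g[r,x0:p[0]+75]<150).astype(int); z=np.flatnonzero(np.diff(np.r_[0,d,0]))
        print(r,[(int(x0+a),int(x0+b-1)) for a,b in zip(z[::2],z[1::2]) if b-a>1])
if __name__=="__main__":
    w=env.capture("wrist");t=env.capture("top");st=env.read_state();print(st["ee_pos"],st["ee_pos"]@e,st["contact_force"],st["gripper_width"])
    np.savez(sys.argv[1]+".npz",**{k:np.array(v) for k,v in w.items()})
    for c in(w,t):
      for q,z in(("pointer",.076),("mark",.076),("socket",.106)):
        for r in env.place_of(c,q)[:2]: print(q,np.round(r["centre"],1),round(r["score"],2),onz(c,r["centre"],z)@e)
    w2=dict(np.load("w2.npz"));k=dict(np.load("k.npz"))
    for a,b in(((255,110),(323.1,107.5)),((255.5,98),(324.2,95))): X=tri([(w2,a),(k,b)]);print("fin",X,X@e)
    print("k");runs(k,[.536,-.1185,.076]); print("now");runs(w,[.536,-.1185,.076])
E
python3 n.py n1
```

```text
[ 0.4505 -0.1725  0.2243] 0.4772534957481302 [ 3.6198 -1.1114  4.9562] 0.02684847285502908
pointer [353.1 106.6] 0.67 0.5293735350486501
pointer [415.3 201. ] 0.17 0.5826213602264537
mark [347.  107.8] 0.69 0.5250321162673567
pointer [321.  204.9] 0.59 0.5235107552416592
mark [318.4 207.2] 0.47 0.5142363908298527
socket [340.4 232.5] 0.68 0.4778638613562232
fin [ 0.5365 -0.1193  0.0879] 0.5260321009556621
fin [ 0.5413 -0.1119  0.0868] 0.5266122707150522
k
90 []
92 []
94 [(322, 325)]
96 [(318, 326)]
98 [(317, 326)]
100 [(317, 325)]
102 [(316, 325)]
104 [(316, 324)]
106 [(316, 325)]
108 [(315, 325)]
110 [(302, 309), (315, 324), (351, 354)]
112 [(300, 323), (349, 356)]
114 [(300, 330), (346, 358)]
116 [(300, 331), (344, 359)]
118 [(300, 331), (343, 360)]
120 [(302, 330), (341, 347), (353, 360)]
122 [(309, 331), (340, 348), (355, 360)]
now
90 []
92 []
94 [(350, 355)]
96 [(345, 355)]
98 [(343, 355)]
100 [(342, 354)]
102 [(342, 354)]
104 [(341, 353)]
106 [(341, 353)]
108 [(339, 353)]
110 [(327, 335), (340, 346), (351, 354)]
112 [(324, 347), (349, 356)]
114 [(324, 358)]
116 [(323, 359)]
118 [(323, 360)]
120 [(324, 347), (350, 351), (355, 360)]
122 [(329, 349), (355, 360)]
```

```bash
python3 - <<'E'
from n import *
from scipy.optimize import least_squares
w2=dict(np.load("w2.npz"));k=dict(np.load("k.npz"));n1=dict(np.load("n1.npz"))
def edges(c,rows,lo,hi):
    g=cv2.cvtColor(c["image"],cv2.COLOR_RGB2GRAY).astype(float);L=[]
    for r in rows:
        row=g[r,lo:hi]; m=row<150; i=np.flatnonzero(m); a,b=i[0],i[-1]
        f=lambda i,j: i+(row[i]-150)/(row[i]-row[j])*(j-i)
        L.append((lo+f(a,a-1),lo+f(b,b+1),r))
    return L
V=[(w2,edges(w2,range(101,108),235,290)),(k,edges(k,range(98,106),300,340)),(n1,edges(n1,range(98,106),320,375))]
for c,L in V: print(np.round(np.mean(L,0),2))
def res(p):
    x,zt=p;o=[]
    for i,(c,L) in enumerate(V):
        for l,r,row in L:
            zl,zr=(zt,zt-.03) if i==0 else (zt-.03,zt)
            o+=[onz(c,(l,row),zl)@e-(x-.002),onz(c,(r,row),zr)@e-(x+.002)]
    return np.array(o)*1e3
s=least_squares(res,[.525,.09]);print(s.x,np.round(res(s.x),1))
for n,c,rows,lo,hi in(("w2",w2,(112,113,114),325,350),("k",k,(111,112,113),342,365),("n1",n1,(111,112),348,365)):
    L=edges(c,rows,lo,hi);print(n,np.round(L,2),[onz(c,((l+r)/2,109.5),.076)@e for l,r,_ in L])
E
```

```text
[252.23 264.77 104.  ]
[315.84 325.52 101.5 ]
[341.47 354.52 101.5 ]
[0.5272 0.0808] [-1.6 -1.6 -1.8 -1.7 -1.8 -1.7 -2.  -2.  -2.   6.3 -2.4 11.  -2.4 11.1 -0.  -0.3  0.  -0.6 -0.  -0.5 -0.3 -0.8 -0.2 -0.8 -0.5 -0.7 -0.7 -1.2 -0.7 -1.1  0.8  0.3  0.8 -0.2  0.6  0.   0.6 -0.2  0.2
 -0.2  0.3 -0.1 -0.3 -0.6 -0.6 -0.4]
w2 [[334.44 339.88 112.  ]
 [333.44 340.89 113.  ]
 [332.43 341.56 114.  ]] [np.float64(0.5961801870237091), np.float64(0.5961831696225535), np.float64(0.596035602708348)]
k [[349.51 355.48 111.  ]
 [348.54 356.36 112.  ]
 [347.56 357.13 113.  ]] [np.float64(0.5488248374424541), np.float64(0.5487930700255932), np.float64(0.5487169270290565)]
n1 [[349.58 355.49 111.  ]
 [348.14 356.36 112.  ]] [np.float64(0.5290943970962487), np.float64(0.5288879185112565)]
```

```bash
python3 - <<'E'
from n import *
from scipy.optimize import least_squares
w2=dict(np.load("w2.npz"));k=dict(np.load("k.npz"));n1=dict(np.load("n1.npz"))
def edges(c,rows,lo,hi):
    g=cv2.cvtColor(c["image"],cv2.COLOR_RGB2GRAY).astype(float);L=[]
    for r in rows:
        row=g[r,lo:hi]; i=np.flatnonzero(row<130); a,b=i[0],i[-1]
        f=lambda i,j: i+(row[i]-150)/(row[i]-row[j])*(j-i)
        L.append((lo+f(a,a-1),lo+f(b,b+1),r))
    return L
V=[(w2,edges(w2,range(99,110),240,264)),(k,edges(k,range(98,106),300,340)),(n1,edges(n1,range(98,106),320,375))]
for c,L in V: print(np.round(L,1).tolist())
for h in (.03,None):
  def res(p):
    x,zt=p[:2];zb=zt-.03 if h else p[2];o=[]
    for i,(c,L) in enumerate(V):
        for l,r,row in L:
            zl,zr=(zt,zb) if i==0 else (zb,zt)
            o+=[onz(c,(l,row),zl)@e-(x-.002),onz(c,(r,row),zr)@e-(x+.002)]
    return np.array(o)*1e3
  s=least_squares(res,[.525,.09,.06][:2 if h else 3],loss="soft_l1");print(s.x,s.cost);r=res(s.x);n=0
  for c,L in V: print(r[n:n+2*len(L):2].mean(),r[n+1:n+2*len(L):2].mean());n+=2*len(L)
E
```

```text
[[252.7, 258.6, 99.0], [252.5, 259.4, 100.0], [252.6, 259.7, 101.0], [252.4, 259.7, 102.0], [252.4, 259.7, 103.0], [252.3, 259.5, 104.0], [252.3, 259.0, 105.0], [251.7, 259.0, 106.0], [251.7, 259.0, 107.0], [251.8, 258.8, 108.0], [252.2, 258.7, 109.0]]
[[316.3, 326.3, 98.0], [316.3, 325.8, 99.0], [316.2, 325.9, 100.0], [315.9, 325.5, 101.0], [315.9, 325.5, 102.0], [315.5, 325.5, 103.0], [315.3, 324.8, 104.0], [315.3, 324.9, 105.0]]
[[342.3, 355.5, 98.0], [342.2, 354.7, 99.0], [341.9, 354.9, 100.0], [341.9, 354.5, 101.0], [341.3, 354.4, 102.0], [341.3, 354.5, 103.0], [340.6, 353.7, 104.0], [340.2, 353.9, 105.0]]
[0.5258 0.088 ] 5.235678706012478
0.11949614742969648 -0.23059098944925002
0.3967637942969282 -0.28041584373336703
0.42250888622269445 -0.3599838340630629
[0.5258 0.0865 0.061 ] 3.0441935895770253
-0.004833204788319682 -0.007202498046623227
0.10028657213601022 -0.0419456248207245
-0.1079077930237482 0.021554722942671023
```

Fin mid-plane is at x_c = 0.5258 (fit residuals ~0.1 mm), pointer at 0.5290: 3.2 mm remaining.

Call:
carry_out:
  series:
    - [[0,0,0,-0.0014,0.0008,0,-1],[0,0,0,-0.0014,0.0008,0,-1],[0,0,0,0,0,0,-1],[0,0,0,0,0,0,-1],[0,0,0,0,0,0,-1],[0,0,0,0,0,0,-1]]

```text
clock: 14.55
ee_pos: [0.4477, -0.171, 0.2243]
orientation: [[0.491, 0.871, 0.003], [0.871, -0.491, -0.002], [-0.0, 0.004, -1.0]]
contact_force: [4.4, -1.5, 5.8]
gripper_width: 0.0271
grip_force: 58.0
```

```bash
python3 - <<'E'
from n import *
w=env.capture("wrist");t=env.capture("top");st=env.read_state();print(st["ee_pos"],st["ee_pos"]@e,st["contact_force"],st["gripper_width"])
for c in(w,t):
  for q in("pointer","mark"):
    for r in env.place_of(c,q)[:2]: print(q,np.round(r["centre"],1),round(r["score"],2),onz(c,r["centre"],.076)@e)
for r in env.boxes_of(w,"pin"): print("pin",r)
runs(w,[.536,-.1185,.076])
print("col for .5258:",[ (c,onz(w,(c,109.5),.076)@e) for c in (351,352,353)])
E
```

```text
[ 0.4478 -0.171   0.2243] 0.4740692390204287 [ 3.619  -2.0953  5.7035] 0.027130109082515813
pointer [350.  109.2] 0.72 0.5240967967472961
pointer [319.4 205.3] 0.89 0.5202907939896694
mark [320.2 202.1] 0.41 0.5292688130486322
pin {'bbox': [253.6, 214.6, 313.0, 327.3], 'score': 0.96}
90 []
92 []
94 [(355, 359)]
96 [(349, 360)]
98 [(347, 359)]
100 [(347, 359)]
102 [(346, 358)]
104 [(345, 358)]
106 [(345, 358)]
108 [(344, 357)]
110 [(331, 339), (344, 354)]
112 [(328, 356)]
114 [(328, 360)]
116 [(327, 361)]
118 [(326, 361)]
120 [(327, 360)]
122 [(333, 360)]
col for .5258: [(351, np.float64(0.5248307216460252)), (352, np.float64(0.5255521052696397)), (353, np.float64(0.5262735038564675))]
```

The pointer tip stands at 0.5259 against the fin at 0.5258. The pin is seated and held, so I hand in.

```bash
python3 -c "
from cell import env
print(env.close_job())"
```

```text
the job is handed in; nothing more can be done
None
```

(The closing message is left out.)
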